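# Snap a collared tube into the weld fixture and hold it down

## Robot

A 6-joint arm with a two-finger parallel gripper is mounted at the origin on the work surface. World frame = base frame: x ahead of the robot, y to its left, z up, the work surface at z = 0. Lengths are in m, angles in rad, forces in N, time in s.
With the tool pointing down it reaches from about 0.225 to 0.875 m from the base axis. Payload 3.4 kg.
Tool frame: the origin (TCP) lies at the very end of the fingers, on their centre line; the grasp point (between the pads) lies grip_depth behind it (grip_depth is the distance from the TCP to the grasp point, in m); z points along the fingers, y is the line along which they close (so a half turn about z gives the same grasp; the last joint's range is limited). The gripper opens to 85 mm and grips with 20 to 120 N. Pads are 22 mm wide; open, the fingers measure 114 mm over their backs; the gripper's body (76 mm by 85 mm) begins 54 mm behind the grasp point. The pads swing forward as they close: fully open they stand 13 mm farther back than shut.
Start: joints at [-1.455, 0.276, 1.505, -0, 1.361, -0.121], TCP at [0.135, -0.559, 0.231] pointing down, gripper open.
Joint ranges: [-2.89, 2.89], [-0.75, 2.08], [0.22, 2.7], [-1.18, 4.32], [0.11, 2.71], [-2.7, 2.7]. Speed limits (rad/s): [2.57, 2.57, 3.14, 3.14, 3.14, 3.14].

## Interface

Orientations are given as a unit quaternion [x, y, z, w].
In Python, from plant import observe, grab_frame, camera_params, job_done, grip_depth gives the robot as it stands.
- The arm moves only by the tool send_rows, never from a script. Its argument "series" is one flat list of numbers, 7 for each row, row after row: the turn, a rotation vector about the tool's x, y, z in degrees, then the shift along the tool's x, y, z in m, then the closure, from 0 (fully open) to 1 (shut). In form: [rx, ry, rz, tx, ty, tz, fingers, rx, ry, rz, tx, ty, tz, fingers, ...]. A call has 1 to 5 rows; each row shifts and turns the commanded pose from where the row before left it, along the tool's axes as they then stand; what a row does not reach is not made up. A row lasts 1/12 s, in which the tool goes at most 41.7 mm and 7.16 degrees, less where a joint would pass 70% of its speed; a pose out of reach is approached as far as the arm can. A call with a gripper value outside its range is refused whole. The fingers move at their own pace and stop on an object; "newtons" is the grip in N (left out, the last holds). Time passes only in rows, so rows that do not move let the fingers close. It gives the time, the measured TCP pose, the force, the opening and the grip force at its end, in the units of the state.
- observe(): the state, without advancing time (a new reading comes with each control period).
- grab_frame(name): name is "scene" or "top" or "wrist"; returns the picture (420x560x3 uint8, red, green, blue); there is no depth.
- camera_params(name): a dict with "fx", "fy", "cx", "cy" (pixels), "position" and "rotation" of the camera in the world. Camera axes: x right, y up, looking along -z (the intrinsics and any distortion apply to the point x, -y, -z); pixel columns grow to the right and rows downward; lengths in m; the calibration is good to about 2 mm. A picture is of the moment at which its call begins: read the wrist's pose just before it. camera_params takes no time and is no camera call; for the wrist camera it gives the pose at the moment of the call.
- job_done(): hands the job in; it is judged then, once.
The state is a dict: "time": time; "q": joint angles; "joint_vel": joint speeds; "tau": joint torques, N m; "tcp_pos": TCP position; "orientation": TCP orientation; "ft_force": force on the tool from outside, world axes, zero at the start; "moment": the same for the moment, N m; "opening": opening from 0.0 (shut) to 1.0 (fully open); "finger_force": force on a finger pad.
Only numpy, scipy, OpenCV 4.12 (cv2) and the standard library are available. Lean on these libraries where they do the work, as an engineer would, in place of code of your own. Each camera call takes 0.05 s, during which the arm holds its last target. There are 200 camera calls.

## Task

Take the collared steel tube out of its stock cradle and press it down into the weld fixture, collar dropped between the fork and the end stop, until both pairs of sprung jaws snap shut over it and it sits fully home in the saddle. Then keep pressing it firmly down into the saddle, as if for tacking: the program finishes with the gripper still pushing on the tube. Leave the hammer, the brush and the spacer where they lie.

Things in the scene. Friction and masses are not known exactly. Their poses are not given: they have to be found in the camera images.
- tube: Loose bare steel tube, 28 mm diameter, 220 mm long, 180 to 340 g, with a collar (42 mm diameter, 16 mm long) round one end. Origin: on its axis, midway (110 mm from either end); centre of mass within 10 mm of it. Its y axis runs along it towards the collar; it is round, so roll about y does not matter. It starts lying level in the cradle, its axis 52 mm above the table.
- collar_end (a point): Centre of the tube's collared end face, 110 mm from the tube's origin.
- plain_end (a point): Centre of the tube's plain end face, 110 mm from the tube's origin on the other side.
- cradle: Fixed grey stock cradle holding the tube at the start: base 90 x 150 mm, 8 mm thick, two open vee blocks 50 mm either side of its middle, each 16 mm long, tops about 50 mm up. Between them 84 mm of tube is free, with 30 mm free below it. Origin: centre of its underside. The tube lies along its y axis, middle over the origin, collar towards +y.
- fixture: Fixed steel weld fixture, base plate 110 x 290 mm, 16 mm thick. Origin: centre of its underside, on the table. The tube is to lie along its y axis, which points to the end stop. Two vee saddle blocks stand 55 mm either side of the middle along y, each (24 mm long) between a pair of jaws. Between the two blocks 80 mm are empty above the base plate.
- tube_home (a point): The point of the fixture, 78 mm above the table over the fixture's origin, where the tube's origin is when it is fully home and centred in its pocket (the collar then has about 8 mm free either side along y). Its axes are the fixture's.
- jaw_rollers (a point): Point of the fixture midway between all the rollers, 90 mm above the table. Four upright sprung hinged jaws at x +-33, y +-55 mm, 30 mm long along y, tops 94 mm up, carry 8 mm white rollers facing inward, 20 mm clear between facing ones. The tube meets them with its axis about 101 mm up; all four together resist with up to about 20 N, most at 94 mm; past 88 mm the push is gone, and it is home at 78 mm.
- pocket (a point): Middle of the collar's pocket, at y = 102 mm of the fixture, 78 mm above the table. It is 32 mm long along y: from a fork of two upright cheeks (y 78 to 86 mm, 37 mm apart, tops 92 mm up) to the end stop, an upright plate 75 mm wide, 12 mm thick, inner face at y = 118 mm, top 120 mm up. The collar fits only here.
- saddle: The two fixed steel vee blocks of the fixture in which the tube comes to rest. Origin: the same point and axes as the fixture's.
- hammer: Loose hammer lying on the table beyond the work; leave alone. Origin on its underside.
- brush: Loose wooden-handled brush lying on the table beyond the work; leave alone. Origin on its underside.
- spacer: Loose steel spacer ring, 48 mm outside diameter, 45 mm high, standing on the table between cradle and fixture, on the robot's side; leave alone. Origin: centre of its underside.
Mind the look-alikes: they are no part of the job. What is shaped like the cradle but blue is not meant.

How it is judged:
On the way, in this order (a step that is already met when the one before it is completed fails the run):
1. the tube is lifted clear of the cradle (height (world z) of tube above 0.085 m and contact force between tube and cradle below 0.1 N), for 0.1 s.
2. the tube has snapped home in the saddle, collar in its pocket (x of tube in the frame of tube_home between -0.004 and 0.004 m and y of tube in the frame of tube_home between -0.011 and 0.011 m and y of collar_end in the frame of tube_home above 0.09 m and z of each of collar_end, plain_end in the frame of tube_home below 0.004 m and z of tube in the frame of tube_home above -0.004 m), for 0.2 s.
At the end, for the whole second after the job is handed in: Tube middle within 4 mm of tube_home sideways and 11 mm along the fixture, ends at most 4 mm above home height, collar at the end stop; still, touched by the fingers and pressing on the saddle blocks with more than 10 N (resting alone: 3 to 7 N), through the last second (all of step 2 and contact force between tube and saddle above 10 N and contact force between the fingers and tube above 1 N and linear speed of tube below 0.02 m/s); the arm keeps its last pose, push and grip.
It fails at once if the hammer is disturbed (moved more than 3 cm) (distance of hammer from where it was at the start of the episode above 0.03 m).
It fails at once if the brush is disturbed (moved more than 3 cm) (distance of brush from where it was at the start of the episode above 0.03 m).
It fails at once if the spacer is disturbed (moved more than 3 cm) (distance of spacer from where it was at the start of the episode above 0.03 m).
It also fails if it takes over 51 s, if anything falls off the work surface, if the arm or the gripper's body presses on something with over 40 N, if the wrist force passes 120 N, or if a joint passes its speed limit or range.

## Working session

There is one attempt and no reset: what is moved stays moved. The work goes in short steps, Python scripts to look and compute and a tool call to move; the robot and the scene stay as the last step left them, time stands still between calls to the robot, and variables do not carry over. Pictures are saved under pics/ and viewed, at most 10 in all, crops included, and the job is handed in when it is done.

Besides the shell and the picture viewer there is one more tool, called after "Call:" as name(argument=value, ...) on one line, values as JSON. send_rows: Moves the arm, as the interface text tells. Its arguments: {"type":"object","properties":{"series":{"type":"array"},"newtons":{"type":"number"}},"required":["series"]}

```bash
mkdir -p pics; ls
python3 - <<'E'
from plant import *
import cv2
print(observe(), grip_depth)
for n in ("scene","top"):
    cv2.imwrite(f"pics/{n}0.png",grab_frame(n)[:,:,::-1]); print(camera_params(n))
print(camera_params("wrist"))
E
```

```text
pics
{'time': 0.0, 'q': array([-1.45497758e+00,  2.76588648e-01,  1.50614706e+00,  5.75341456e-05,
        1.36070916e+00, -1.21024870e-01]), 'joint_vel': array([ 3.63823910e-04, -2.45336132e-03,  9.27728363e-05,  1.85807147e-03,
       -2.27102425e-03, -1.19117635e-03]), 'tau': array([-2.44278956e-03, -4.16786885e+01, -2.45806915e+01, -3.09548432e-04,
        1.11504659e-02, -3.11996700e-05]), 'tcp_pos': array([ 0.13485384, -0.55841018,  0.23043779]), 'orientation': array([ 9.92996614e-01,  1.18139182e-01,  3.05396089e-05, -9.26029199e-04]), 'ft_force': array([-0.46878381, -0.76514736,  0.04235945]), 'moment': array([-0.01872214,  0.05572027, -0.00380727]), 'finger_force': 0.0, 'opening': 0.9998311204076353} 0.0187
{'fx': 427.82688204284966, 'fy': 427.82688204284966, 'cx': 276.9615681224187, 'cy': 208.25968674019228, 'position': array([0.87974112, 0.36332447, 0.90774601]), 'rotation': array([0.10148884, 0.26822317, 0.90389675, 0.31737519])}
{'fx': 532.0760932939733, 'fy': 532.0760932939733, 'cx': 270.20535384981866, 'cy': 201.56171197730924, 'position': array([ 0.38996526, -0.05570032,  1.43644536]), 'rotation': array([-0.02902831,  0.03816802,  0.70894361, -0.70363309])}
{'fx': 296.0896369618332, 'fy': 296.0896369618332, 'cx': 278.00324605238313, 'cy': 211.40633335345075, 'position': array([ 0.2087488 , -0.54003832,  0.37341139]), 'rotation': array([-0.12144533,  0.09662186, -0.61122458,  0.77609263])}
```

View pics/scene0.png

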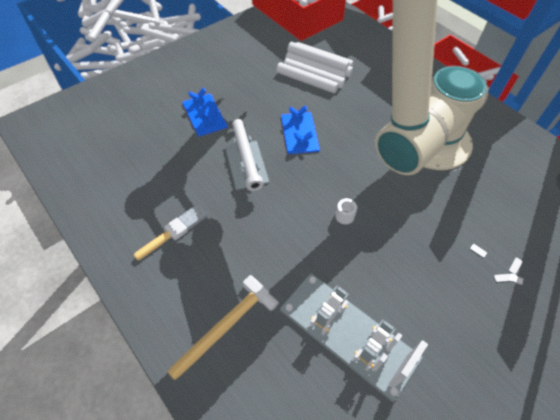

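View pics/top0.png

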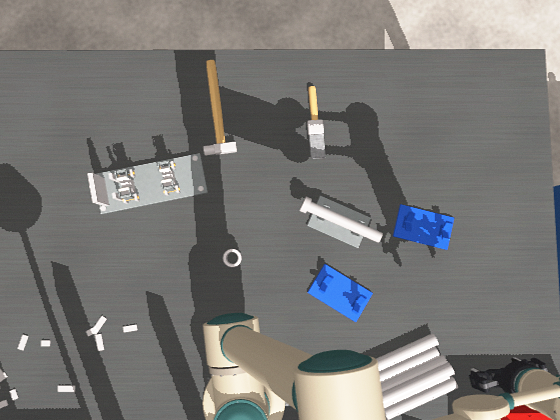

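The scene view shows the tube in the grey cradle at about (247,155) with its collar at (254,182), and the fixture at about (355,335) with its end stop at (410,365). In the top view the tube runs from the collar at (306,205) to (380,238). The fixture is centred near (150,182) with the end stop at the left (95,188), and the spacer is at (232,257).

```bash
cat > h.py <<'E'
from plant import *
import numpy as np, cv2
from scipy.spatial.transform import Rotation as R
def ray(uv,p,z):
    d=R.from_quat(p["rotation"]).apply([(uv[0]-p["cx"])/p["fx"],-(uv[1]-p["cy"])/p["fy"],-1])
    return p["position"]+d*(z-p["position"][2])/d[2]
def proj(X,p):
    c=R.from_quat(p["rotation"]).inv().apply(np.asarray(X)-p["position"])
    return p["cx"]-p["fx"]*c[0]/c[2], p["cy"]+p["fy"]*c[1]/c[2]
E
python3 - <<'E'
from h import *
p=camera_params("top"); im=cv2.imread("pics/top0.png")
for n,uv,z in [("collar",(305,205),.052),("plain",(381,239),.052),("spacer",(232,257),.045),("c1",(203,153),.016),("c2",(207,190),.016),("c3",(100,213),.016),("c4",(88,175),.016)]:
    print(n,ray(uv,p,z).round(4))
a=cv2.resize(im[135:230,75:220],(800,524),interpolation=cv2.INTER_CUBIC)
cv2.imwrite("pics/fx.png",a)
E
```

```text
collar [ 0.5123 -0.1651  0.052 ]
plain [ 0.422  -0.3618  0.052 ]
spacer [0.3785 0.0262 0.045 ]
c1 [0.6584 0.1058 0.016 ]
c2 [0.5577 0.0947 0.016 ]
c3 [0.4979 0.3794 0.016 ]
c4 [0.6003 0.4137 0.016 ]
```

View pics/fx.png

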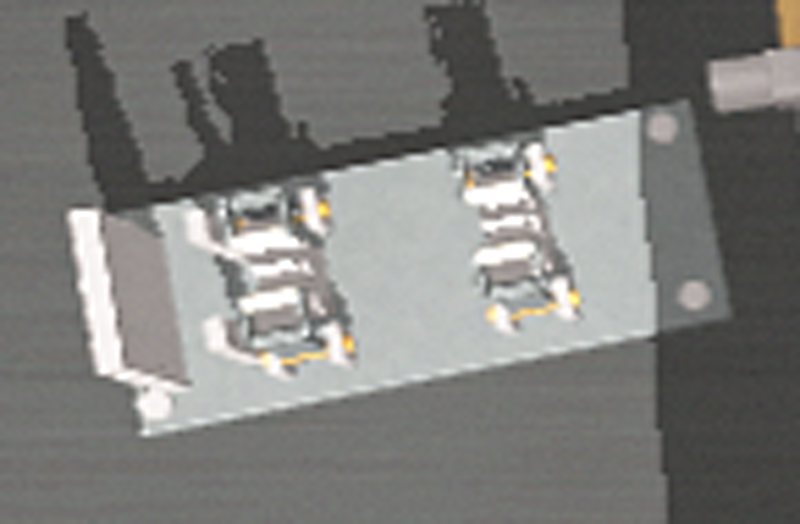

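The crop shows the base plate corners at crop pixels (688,100), (732,317) and (143,437), with the end stop at the left. I'll turn the tool and go above the tube.

Call:
send_rows(series=[0,0,-7,0,0,0,0,0,0,-7,0,0,0,0,0,0,-7,0,0,0,0,0,0,-7,0,0,0,0,0,0,-7,0,0,0,0])

```text
time: 0.52
tcp_pos: [0.1349, -0.5586, 0.2308]
orientation: [0.91, 0.414, 0.0, -0.001]
ft_force: [-0.1, 0.1, 0.2]
opening: 1.003
finger_force: 0.0
```

Call:
send_rows(series=[0,0,-7,0,0,0,0,0,0,-7,0,0,0,0,0,0,-2.8,0,0,0,0,0,0,0,0.034,0.015,0,0,0,0,0,0.034,0.015,0,0])

```text
time: 0.93
tcp_pos: [0.19, -0.5099, 0.2304]
orientation: [0.843, 0.538, 0.0, -0.0]
ft_force: [0.8, 1.1, -0.7]
opening: 0.997
finger_force: 0.0
```

Call:
send_rows(series=[0,0,0,0.034,0.015,0,0,0,0,0,0.034,0.015,0,0,0,0,0,0.034,0.015,0,0,0,0,0,0.034,0.015,0,0,0,0,0,0.034,0.015,0,0])

```text
time: 1.35
tcp_pos: [0.3304, -0.3848, 0.231]
orientation: [0.842, 0.54, 0.0, -0.0]
ft_force: [-0.2, -0.6, -0.0]
opening: 1.0
finger_force: 0.0
```

Call:
send_rows(series=[0,0,0,0.034,0.015,0,0,0,0,0,0.034,0.015,0,0,0,0,0,0.034,0.015,0,0,0,0,0,0,0,0,0,0,0,0,0,0,0,0])

```text
time: 1.77
tcp_pos: [0.4139, -0.3109, 0.2309]
orientation: [0.841, 0.542, -0.0, -0.0]
ft_force: [-0.4, 0.6, 0.5]
opening: 1.0
finger_force: 0.0
```

Run:
```python
from h import *
p=camera_params("wrist"); s=observe()
cv2.imwrite("pics/w1.png",grab_frame("wrist")[:,:,::-1])
print(s["time"],s["tcp_pos"],R.from_quat(s["orientation"]).as_matrix().round(3),p)
np.save("w1.npy",p,allow_pickle=True)
```

```text
1.7667 [ 0.4138569  -0.31086415  0.23088813] [[ 0.413  0.911 -0.001]
 [ 0.911 -0.413  0.   ]
 [ 0.    -0.001 -1.   ]] {'fx': 296.0896369618332, 'fy': 296.0896369618332, 'cx': 278.00324605238313, 'cy': 211.40633335345075, 'position': array([ 0.4441567 , -0.23935197,  0.37377336]), 'rotation': array([-0.15132693,  0.03372503, -0.20880078,  0.9655905 ])}
```

View pics/w1.png

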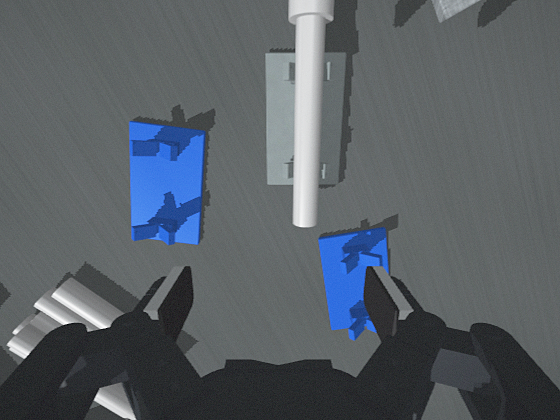

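The wrist view shows the tube running from the collar's lower edge (311,22) down to the plain end (305,225), over the grey cradle (305,120).

Run:
```python
from h import *
p=np.load("w1.npy",allow_pickle=True).item(); im=cv2.imread("pics/w1.png").min(2)
for r in range(26,232,12):
    c=np.where(im[r,285:335]>150)[0]+285
    if len(c): print(r,c.min(),c.max())
a=ray((311,30),p,.052);b=ray((304.5,224),p,.052);print(a,b)
for q in [(266,53),(346,52),(341,185),(267,184)]: print(ray(q,p,.008).round(4))
print(ray((311,23),p,.060))
```

```text
26 296 320
38 296 320
50 296 319
62 295 328
74 285 328
86 285 318
98 286 318
110 286 318
122 286 317
134 285 316
146 286 316
158 285 316
170 285 323
182 285 315
194 293 314
206 293 314
218 293 314
[ 0.50455355 -0.18092647  0.052     ] [ 0.42237855 -0.35997576  0.052     ]
[ 0.4589 -0.173   0.008 ]
[ 0.5399 -0.2087  0.008 ]
[ 0.4817 -0.3472  0.008 ]
[ 0.3972 -0.3075  0.008 ]
[ 0.50522182 -0.17713181  0.06      ]
```

Call:
send_rows(series=[0,0,0,0.0346,0.0143,0,0,0,0,0,0.0346,0.0143,0,0,0,0,0,0,0,0.03,0,0,0,0,0,0,0.03,0,0,0,0,0,0,0.03,0], newtons=110)

```text
time: 2.23
tcp_pos: [0.4675, -0.2626, 0.1407]
orientation: [0.842, 0.54, -0.0, 0.001]
ft_force: [0.3, 0.2, -0.5]
opening: 0.999
finger_force: 0.0
```

Call:
send_rows(series=[0,0,0,0,0,0.03,0,0,0,0,0,0,0.03,0,0,0,0,0,0,0.03,0,0,0,0,0,0,0.018,0,0,0,0,0,0,0,0])

```text
time: 2.65
tcp_pos: [0.4639, -0.2609, 0.0294]
orientation: [0.842, 0.539, -0.002, -0.004]
ft_force: [-0.7, 0.2, 0.0]
opening: 0.997
finger_force: 0.0
```

Run:
```python
from h import *
p=camera_params("wrist"); s=observe()
cv2.imwrite("pics/w2.png",grab_frame("wrist")[:,:,::-1])
print(s["time"],s["tcp_pos"],s["ft_force"])
```

```text
2.65 [ 0.46387122 -0.26093646  0.02937365] [-0.72517913  0.18204904  0.00121068]
```

View pics/w2.png

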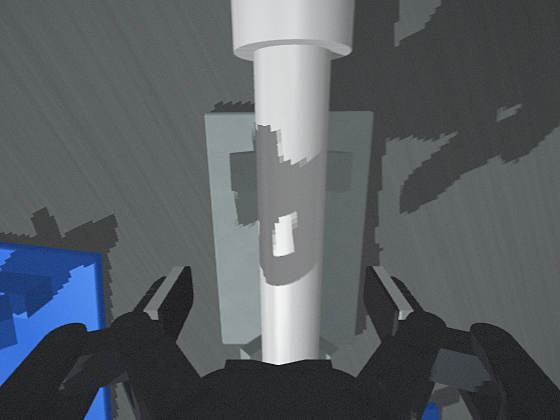

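The fingers straddle the tube, whose axis is at about column 291 against a finger centre of 279, so it lies roughly 4 mm towards tool +y. I'll shift by that much and close.

Call:
send_rows(series=[0,0,0,0.001,0.0045,-0.003,0,0,0,0,0,0,0,1,0,0,0,0,0,0,1,0,0,0,0,0,0,1,0,0,0,0,0,0,1])

```text
time: 3.12
tcp_pos: [0.4727, -0.2627, 0.0373]
orientation: [0.842, 0.54, 0.0, 0.001]
ft_force: [0.5, -0.3, 0.0]
opening: 0.46
finger_force: 0.0
```

Call:
send_rows(series=[0,0,0,0,0,0,1,0,0,0,0,0,0,1,0,0,0,0,0,0,1,0,0,0,0,0,0,1,0,0,0,0,0,0,1])

```text
time: 3.53
tcp_pos: [0.4699, -0.2612, 0.0373]
orientation: [0.841, 0.54, -0.001, -0.002]
ft_force: [-6.6, 1.9, 10.0]
opening: 0.293
finger_force: 107.5
```

Call:
send_rows(series=[0,0,0,0,0,-0.01,1,0,0,0,0,0,-0.02,1,0,0,0,0,0,-0.03,1,0,0,0,0,0,-0.03,1,0,0,0,0,0,-0.03,1])

```text
time: 3.95
tcp_pos: [0.472, -0.262, 0.1575]
orientation: [0.842, 0.54, -0.0, -0.0]
ft_force: [0.6, -1.0, -3.9]
opening: 0.29
finger_force: 108.5
```

Call:
send_rows(series=[0,0,0,0,0,-0.03,1,0,0,0,0,0,0,1,0,0,0,0,0,0,1,0,0,0,0,0,0,1,0,0,0,0,0,0,1])

```text
time: 4.37
tcp_pos: [0.4711, -0.2615, 0.1845]
orientation: [0.842, 0.54, -0.001, -0.002]
ft_force: [-0.8, 0.2, -2.7]
opening: 0.288
finger_force: 108.7
```

Run:
```python
from h import *
s=observe(); t=s["tcp_pos"]; M=R.from_quat(s["orientation"]).as_matrix()
p=camera_params("top")
f=lambda x,y:(75+x/5.517,135+y/5.517)
TR,BR,BL=[ray(f(*c),p,.016) for c in [(688,100),(732,317),(143,437)]]
print(TR,BR,BL,"len",np.linalg.norm(BR-BL),np.linalg.norm(TR-BR))
c=(TR+BL)/2; y=(BL-BR); print("fixture",c,"yaw y",np.degrees(np.arctan2(y[1],y[0])))
print(t,"tool x yaw",np.degrees(np.arctan2(M[1,0],M[0,0])),s["opening"],s["ft_force"])
cv2.imwrite("pics/s3.png",grab_frame("scene")[:,:,::-1])
```

```text
[0.65807569 0.11472462 0.016     ] [0.55103551 0.09289093 0.016     ] [0.49460767 0.37685052 0.016     ] len 0.28951191922971087 0.10924426883751391
fixture [0.57634168 0.24578757 0.016     ] yaw y 101.23927841404618
[ 0.47112973 -0.26152014  0.18448273] tool x yaw 65.37302034151354 0.2882858156794052 [-0.81200731  0.24341141 -2.67464943]
```

Fixture size matches the expected dimensions, with centre (0.576,0.246) and yaw 101.2°. Now the transfer.

Call:
send_rows(series=[0,0,-6,0,0,0,1,0,0,-6,0,0,0,1,0,0,-6,0,0,0,1,0,0,-6,0,0,0,1,0,0,-6,0,0,0,1])

```text
time: 4.83
tcp_pos: [0.4716, -0.2619, 0.1846]
orientation: [0.671, 0.741, -0.0, -0.002]
ft_force: [-0.3, -0.6, -2.8]
opening: 0.295
finger_force: 108.6
```

Call:
send_rows(series=[0,0,-5.9,0,0,0,1,0,0,0,0.02,0.0085,0,1,0,0,0,0.034,0.0144,0,1,0,0,0,0.034,0.0144,0,1,0,0,0,0.034,0.0144,0,1])

```text
time: 5.25
tcp_pos: [0.4984, -0.1313, 0.1846]
orientation: [0.635, 0.773, -0.0, -0.002]
ft_force: [0.9, 0.5, -4.0]
opening: 0.296
finger_force: 108.5
```

Call:
send_rows(series=[0,0,0,0.034,0.0144,0,1,0,0,0,0.034,0.0144,0,1,0,0,0,0.034,0.0144,0,1,0,0,0,0.034,0.0144,0,1,0,0,0,0.034,0.0144,0,1])

```text
time: 5.67
tcp_pos: [0.5358, 0.05, 0.1847]
orientation: [0.634, 0.773, -0.001, -0.001]
ft_force: [0.4, -0.0, -3.7]
opening: 0.293
finger_force: 108.5
```

Call:
send_rows(series=[0,0,0,0.034,0.0144,0,1,0,0,0,0.034,0.0144,0,1,0,0,0,0.034,0.0144,0,1,0,0,0,0.034,0.0144,0,1,0,0,0,0.034,0.0144,0,1])

```text
time: 6.08
tcp_pos: [0.5732, 0.2306, 0.1844]
orientation: [0.634, 0.773, -0.001, -0.001]
ft_force: [0.1, -0.9, -2.0]
opening: 0.292
finger_force: 108.5
```

Call:
send_rows(series=[0,0,0,0.015,0.006,0,1,0,0,0,0,0,0,1,0,0,0,0,0,0,1,0,0,0,0,0,0,1,0,0,0,0,0,0,1])

```text
time: 6.5
tcp_pos: [0.5764, 0.2432, 0.1856]
orientation: [0.635, 0.773, -0.001, -0.0]
ft_force: [0.5, 1.0, -3.0]
opening: 0.288
finger_force: 108.6
```

Run:
```python
from h import *
p=camera_params("wrist"); s=observe()
np.save("w4.npy",p,allow_pickle=True)
cv2.imwrite("pics/w4.png",grab_frame("wrist")[:,:,::-1])
cv2.imwrite("pics/s4.png",cv2.resize(grab_frame("scene")[180:420,240:520,::-1],(700,600),interpolation=cv2.INTER_CUBIC))
M=R.from_quat(s["orientation"]).as_matrix()
print(s["time"],s["tcp_pos"],s["ft_force"],M.round(4),np.degrees(np.arctan2(M[1,0],M[0,0])))
```

```text
6.5 [0.57643608 0.24322855 0.18563864] [ 0.51142477  1.030698   -2.99486729] [[-0.1941  0.981  -0.0015]
 [ 0.981   0.1941 -0.0013]
 [-0.001  -0.0018 -1.    ]] 101.1944504030765
```

View pics/w4.png

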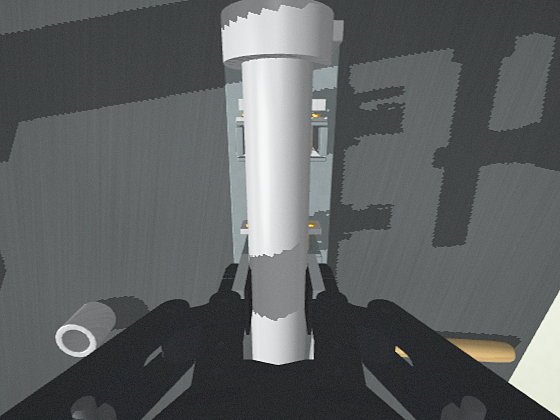

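View pics/s4.png

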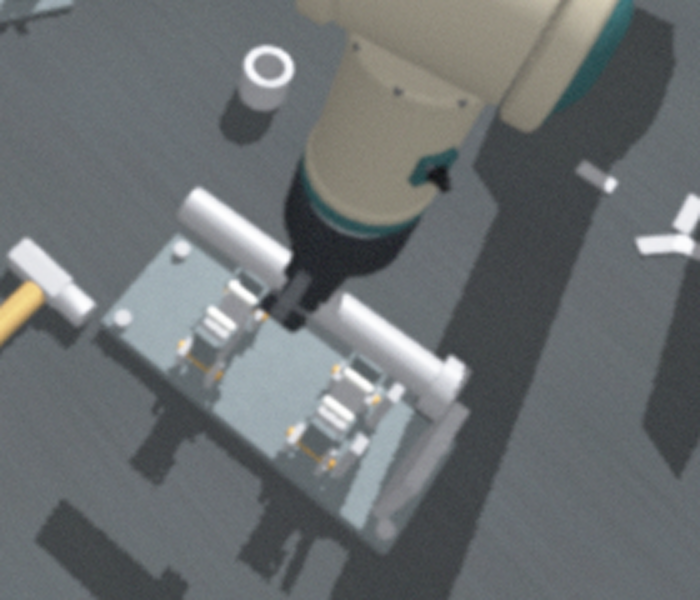

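The wrist view shows the tube axis at about column 278, in line with the tool. The collar's inner edge is near row 60, and the base plate edges are at columns 226–337 (row 100). The scene view shows the tube hovering parallel to the fixture. Next, check offsets.

Run:
```python
from h import *
p=np.load("w4.npy",allow_pickle=True).item(); s=observe(); t=s["tcp_pos"]; M=R.from_quat(s["orientation"]).as_matrix()
im=cv2.imread("pics/w4.png"); g=im.astype(int)
loc=lambda X:(M.T@(X-t)).round(4)
for uv in [(222,57),(333,55),(222,62),(333,60)]: print("collar",loc(ray(uv,p,t[2]+.0147)))
print("base corner px of fixture model:",[tuple(np.round(proj(np.array([.5763,.2458,0])+R.from_euler('z',11.24,degrees=True).apply([x,y,.016]),p),0)) for x in(-.055,.055) for y in(0,.08)])
for r in (85,140,180,205,240): 
    row=im[r].astype(int).sum(1); d=np.abs(np.diff(cv2.blur(im[r:r+3].mean((0,2))[None].astype(np.float32),(3,1))[0]))
    print(r,[(c,int(d[c])) for c in list(range(205,250))+list(range(312,360)) if d[c]>8])
```

```text
collar [ 0.1009 -0.0243 -0.0147]
collar [ 0.1015  0.0187 -0.0148]
collar [ 0.0991 -0.0244 -0.0147]
collar [ 0.0998  0.0188 -0.0148]
base corner px of fixture model: [(np.float64(230.0), np.float64(190.0)), (np.float64(226.0), np.float64(113.0)), (np.float64(332.0), np.float64(190.0)), (np.float64(336.0), np.float64(112.0))]
85 [(223, 27), (224, 31), (225, 23), (241, 18), (242, 21), (243, 13), (312, 14), (313, 10), (332, 8), (335, 17), (336, 29), (337, 22), (350, 9)]
140 [(226, 13), (227, 22), (228, 18), (240, 8), (241, 27), (243, 25), (244, 49), (245, 27), (312, 14), (313, 8), (316, 11), (317, 18), (318, 26), (319, 17), (325, 11), (326, 19), (327, 16), (332, 8), (333, 13), (334, 12), (358, 10), (359, 13)]
180 [(228, 14), (229, 22), (230, 18), (244, 13), (245, 22), (246, 20), (247, 8), (329, 15), (330, 29), (331, 27), (332, 14), (341, 10), (342, 12), (343, 8)]
205 [(229, 14), (230, 23), (231, 20), (245, 15), (246, 22), (247, 19), (328, 23), (329, 32), (330, 24), (350, 11), (351, 12)]
240 [(231, 17), (232, 21), (233, 16), (243, 13), (244, 28), (245, 27), (246, 18), (247, 50), (248, 50), (249, 16), (316, 18), (317, 17), (318, 11), (320, 15), (321, 15), (322, 8), (327, 11), (328, 12)]
```

Call:
send_rows(series=[0,0,0,-0.003,0.0015,0.01,1,0,0,0,0,0,0.02,1,0,0,0,0,0,0.02,1,0,0,0,0,0,0.02,1,0,0,0,0,0,0.015,1], newtons=120)

```text
time: 7.02
tcp_pos: [0.5781, 0.2408, 0.0991]
orientation: [0.635, 0.773, -0.001, -0.001]
ft_force: [-0.3, -1.0, -3.0]
opening: 0.289
finger_force: 119.0
```

Call:
send_rows(series=[0,0,0,0,0,0.005,1,0,0,0,0,0,0,1,0,0,0,0,0,0,1,0,0,0,0,0,0,1,0,0,0,0,0,0,1])

```text
time: 7.43
tcp_pos: [0.58, 0.2423, 0.0976]
orientation: [0.634, 0.773, 0.001, 0.001]
ft_force: [-0.3, -0.3, -3.5]
opening: 0.295
finger_force: 119.0
```

Call:
send_rows(series=[0,0,0,0,0,0.004,1,0,0,0,0,0,0.004,1,0,0,0,0,0,0.004,1,0,0,0,0,0,0.004,1,0,0,0,0,0,0,1])

```text
time: 7.85
tcp_pos: [0.5795, 0.2426, 0.0819]
orientation: [0.634, 0.773, 0.001, 0.0]
ft_force: [-1.4, -0.5, 6.1]
opening: 0.289
finger_force: 120.4
```

Call:
send_rows(series=[0,0,0,0,-0.001,0.004,1,0,0,0,0,0,0.004,1,0,0,0,0,0,0.004,1,0,0,0,0,0,0.003,1,0,0,0,0,0,0,1])

```text
time: 8.27
tcp_pos: [0.5786, 0.2421, 0.0642]
orientation: [0.634, 0.773, 0.0, 0.0]
ft_force: [1.7, 0.5, -4.3]
opening: 0.29
finger_force: 119.3
```

Call:
send_rows(series=[0,0,0,0,0,0,1,0,0,0,0,0,0.002,1,0,0,0,0,0,0,1,0,0,0,0,0,0,1,0,0,0,0,0,0,1])

```text
time: 8.68
tcp_pos: [0.5789, 0.2422, 0.0637]
orientation: [0.634, 0.773, 0.001, 0.001]
ft_force: [4.6, 1.0, -1.6]
opening: 0.285
finger_force: 120.0
```

Past the jaws; now press into the saddle gradually.

Call:
send_rows(series=[0,0,0,0,0.0005,0.002,1,0,0,0,0,0,0.001,1,0,0,0,0,0,0,1,0,0,0,0,0,0,1,0,0,0,0,0,0,1])

```text
time: 9.1
tcp_pos: [0.5791, 0.2422, 0.0634]
orientation: [0.634, 0.773, 0.001, 0.001]
ft_force: [0.1, -0.5, 12.8]
opening: 0.29
finger_force: 121.8
```

Call:
send_rows(series=[0,0,0,0,0,0.001,1,0,0,0,0,0,0.001,1,0,0,0,0,0,0,1,0,0,0,0,0,0,1,0,0,0,0,0,0,1])

```text
time: 9.52
tcp_pos: [0.5792, 0.2423, 0.0633]
orientation: [0.634, 0.773, 0.002, 0.001]
ft_force: [-2.9, -1.6, 22.3]
opening: 0.292
finger_force: 122.5
```

Call:
send_rows(series=[0,0,0,0,0,0.0015,1,0,0,0,0,0,0.001,1,0,0,0,0,0,0,1,0,0,0,0,0,0,1,0,0,0,0,0,0,1])

```text
time: 9.93
tcp_pos: [0.5792, 0.2423, 0.0632]
orientation: [0.634, 0.773, 0.002, 0.001]
ft_force: [-8.5, -2.1, 34.4]
opening: 0.284
finger_force: 124.0
```

Run:
```python
from h import *
s=observe()
cv2.imwrite("pics/s5.png",cv2.resize(grab_frame("scene")[240:420,270:480,::-1],(700,600),interpolation=cv2.INTER_CUBIC))
print(s["tcp_pos"],s["ft_force"],s["moment"],R.from_quat(s["orientation"]).as_matrix()[2].round(4))
```

```text
[0.57916914 0.24227447 0.06319872] [-8.51737403 -2.05264258 34.3785412 ] [-0.45650586  1.15732835 -0.2552374 ] [ 2.0e-04  4.8e-03 -1.0e+00]
```

View pics/s5.png

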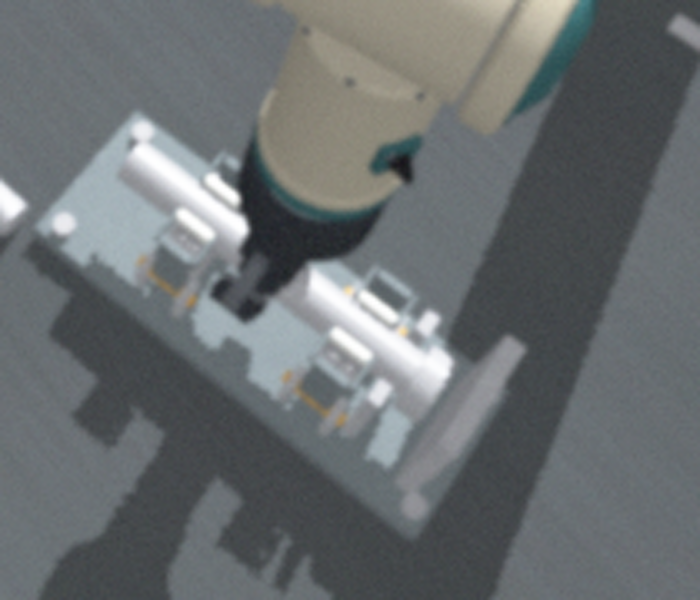

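The tube is seated under both jaw pairs, with the collar at (435,380) between the fork and the end stop, pressed with about 34 N.

```bash
python3 -c "
from plant import *
print(job_done())"
```

```text
the job is handed in; nothing more can be done
None
```

I handed the job in with the tube snapped home in the saddle, its collar between the fork and the end stop, and the gripper pressing down at about 34 N; no verdict came back.

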